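Hold the grinder lid on pulse

ROBOT

A 6-joint arm with a two-finger parallel gripper is mounted at the origin on the work surface. World frame = base frame: x ahead of the robot, y to its left, z up, the work surface at z = 0. Lengths are in mm, angles in degrees, forces in N, time in s.
With the tool pointing down it reaches from about 350 to 850 mm from the base axis. Payload 8.1 kg.
Tool frame: the origin (TCP) lies at the very end of the fingers, on their centre line; the grasp point (between the pads) lies 19 mm behind it; z points along the fingers, y is the line along which they close (so a half turn about z gives the same grasp; the last joint's range is limited). The gripper opens to 85 mm and grips with 20 to 120 N. Pads are 22 mm wide; open, the fingers measure 114 mm over their backs; the gripper's body (76 mm by 85 mm) begins 54 mm behind the grasp point. The pads swing forward as they close: fully open they stand 13 mm farther back than shut.
Start: joints at [64.148, 7.471, 85.268, -0, 87.261, -4.893], TCP at [214.597, 560.315, 231.292] pointing down, gripper open.
Joint ranges: [-169.43, 169.43], [-51.17, 129.36], [1.28, 143.12], [-76.62, 256.62], [0, 156.53], [-152.29, 152.29]. Speed limits (degrees/s): [136.94, 136.94, 159.86, 180, 180, 180].

INTERFACE

Orientations are given as [roll, pitch, yaw] about the fixed x, y, z axes, in that order (R = Rz(yaw) Ry(pitch) Rx(roll)).
In Python, from bench import status, viewer, job gives the robot as it stands.
- The arm moves only by the tool arm_command, never from a script. Its argument "targets" is a list that holds one entry, the list of rows, each a list of 7 numbers: the shift along the world's x, y, z in m, then the turn, a rotation vector about the world's x, y, z in rad, then the opening, from -1 (shut) to 1 (fully open). In form: [[[dx, dy, dz, rx, ry, rz, gripper], ...]]. A call has 1 to 10 rows; each row shifts and turns the commanded pose from where the row before left it; what a row does not reach is not made up. A row lasts 1/8 s, in which the tool goes at most 62.5 mm and 10.7 degrees, less where a joint would pass 70% of its speed; a pose out of reach is approached as far as the arm can. A call with a gripper value outside its range is refused whole. The fingers move at their own pace and stop on an object; "force" is the grip in N (left out, the last holds). Time passes only in rows, so rows that do not move let the fingers close. It gives the time, the measured TCP pose, the force, the opening and the grip force at its end, in the units of the state.
- status.sense(): the state, without advancing time (a new reading comes with each control period).
- viewer.snapshot(name): name is "side" or "top" or "wrist"; returns the picture (480x640x3 uint8, red, green, blue); there is no depth.
- viewer.camera_model(name): a dict with "vertical_fov" (degrees; the focal length in pixels is half the picture's height over the tangent of half this angle, whatever the lens; pixels are square), "cx", "cy" (the principal point, pixels), "xyz" and "attitude" of the camera in the world. Camera axes: x right, y down, z forward; pixel columns grow to the right and rows downward; lengths in mm; the calibration is good to about 2 mm. A picture is of the moment at which its call begins: read the wrist's pose just before it. camera_model takes no time and is no camera call; for the wrist camera it gives the pose at the moment of the call.
- job.hand_in(): hands the job in; it is judged then, once.
The state is a dict: "time": time; "joint_pos": joint angles; "qd": joint speeds; "joint_efforts": joint torques, N m; "tool_pos": TCP position; "tcp_rot": TCP orientation; "ft_force": force on the tool from outside, world axes, zero at the start; "wrist_torque": the same for the moment, N m; "finger_gap": finger opening in mm; "grip_force": force on a finger pad.
Only numpy, scipy, OpenCV 4.12 (cv2) and the standard library are available. Lean on these libraries where they do the work, as an engineer would, in place of code of your own. Each camera call takes 0.05 s, during which the arm holds its last target. There are 200 camera calls.

TASK

Give the empty coffee grinder on the desk a slow clearing pulse. First turn its speed dial fully anticlockwise to the end stop, then lower the lid into the collar with its two lugs through the notches (white pointers at the white marks) until its rim sits flush, and twist it clockwise an eighth of a turn, pointers at the orange pulse marks: that is halfway to the lock, and the catch must never click. Finish while still gripping the lid and holding it there against its spring; leave everything else on the desk where it is.

Things in the scene. Friction and masses are not known exactly. Their poses are not given: they have to be found in the camera images.
- grinder: White desk coffee grinder, standing fast on rubber feet. Origin on the desk under the axis of its round bowl tower, z up. Tower 110 mm across, its black collar's top 130 mm above the desk. A low white deck, 96 mm wide and 55 mm high, reaches from the tower along the grinder's own -y to 165 mm from the axis and carries the speed dial.
- collar (a point): Centre of the collar's top face, 130 mm up; axes as the grinder. Round hole 79 mm across into the bowl; the 6 mm thick flange has two notches, centred on +x and -x, each 21 mm wide (28 degrees) and reaching 47 mm from the axis. Under it the lugs turn freely. White marks at the notches, orange (pulse) 45 degrees and red (locked) 90 degrees clockwise from each, seen from above.
- pulse_mark (a point): One of the two orange pulse marks, on the collar's top face 50 mm from the bowl axis, 45 degrees clockwise from the +x notch; axes as the grinder. The other lies 180 degrees round.
- speed (a joint): Speed dial, vertical axis. 0 rad = fully anticlockwise end stop (lowest speed, orange dot); grows clockwise seen from above, up to 4.0. Turns stiffly (0.03 N m) and stays where it is left. Starts between 0.9 and 1.4 rad.
- speed_grip (a point): On the dial's axis, 92 mm above the desk, 7 mm under the dial's top, 115 mm from the bowl axis on the grinder's -y side. Turns with the dial; z up, x along its black grip bar, 42 mm long (x), 14 mm wide (y), 30 mm high above the dial's disc.
- lid: Loose grinder lid, upright on the desk, 72 mm high, about 0.14 kg. Origin at the centre of its underside, z up. Clear skirt 74 mm across (69 mm in the lowest 4 mm), 14 mm high; black rim 92 mm across from 14 to 18 mm; clear dome to 46 mm; black grip bar on top. It fits either way round. Fully home, the rim rests on the collar and the origin lies 14 mm below the collar's top.
- lid_grip (a point): On the lid's axis in the grip bar, 66 mm above the lid's underside, 6 mm under the bar's top; axes as the lid. The bar lies along x: 64 mm long, 24 mm wide (y), 26 mm high.
- lid_lug (a point): Middle of one of the lid's two bayonet lugs, at the foot of the skirt on the lid's +x (the other on -x): black, 11 mm wide, 6 mm high, reaching 44 mm from the axis. White pointers on rim and bar show the lug directions.
- pulse_ring (a joint): Hidden sprung ring in the collar, the pulse switch; 0 rad at rest, grows clockwise from above. The seated lid's lugs meet it 0.16 rad past the notch centre, then push it along: 0.63 with the pointers on the orange marks (pulse from 0.43 to 0.85), stiffer from 0.96 at the lock catch, 1.4 locked. Its spring resists with 0.12 N m at 0 and 0.2 N m at 0.63: a lid let go springs back.
- mug: Bystander: blue mug, 80 mm in diameter, 92 mm high, handle on its +y side; origin at the centre of its underside.
- bean_jar: Bystander: amber glass jar with a wooden lid, 90 mm in diameter, 135 mm high; origin at the centre of its underside.
- brush: Bystander: wooden cleaning brush, 150 mm long, lying along its x; origin under its middle.
- scoop: Bystander: steel scoop, 150 mm long, lying along its x; origin under its middle.
- phone: Bystander: black phone lying flat, 150 x 72 x 8 mm; origin at the centre of its underside.

How it is judged (in metres and radians):
On the way, in this order (a step that is already met when the one before it is completed fails the run):
1. the speed dial is at its anticlockwise end stop (within 0.06 rad), the lid still off the grinder (value of joint speed below 0.06 rad and horizontal distance between lid and grinder above 0.1 m), for 0.2 s.
2. the lid is home in the collar: on the axis within 4 mm, rim down within 3 mm, level, not yet twisted to pulse (value of joint speed below 0.06 rad and z of lid in the frame of grinder between 0.11 and 0.119 m and horizontal distance between lid and grinder below 0.004 m and angle between lid's own z axis and vertical below 0.06 rad and value of joint pulse_ring below 0.35 rad), for 0.2 s.
3. the lid, gripped, is twisted to pulse and kept there for a second (value of joint speed below 0.06 rad and z of lid in the frame of grinder between 0.11 and 0.119 m and horizontal distance between lid and grinder below 0.004 m and angle between lid's own z axis and vertical below 0.06 rad and value of joint pulse_ring between 0.43 and 0.85 rad and contact force between the fingers and lid above 3 N), for 1 s.
At the end, for the whole second after the job is handed in: Speed dial within 0.06 rad of its anticlockwise stop; lid home in the collar (axis within 4 mm, rim within 3 mm of flush, level within 0.06 rad); pulse ring between 0.43 and 0.85 rad (pointers within about 12 degrees of the orange marks) and still; the fingers still hold the lid with more than 3 N (all of step 3 and angular speed of lid below 0.2 rad/s); the arm keeps its last pose, push and grip.
It fails at once if the lid is twisted into the lock (pulse ring beyond 1.15 rad) (value of joint pulse_ring above 1.15 rad).
It fails at once if the mug, bean jar, cleaning brush, scoop or phone is moved by more than 20 mm (distance of any of mug, bean_jar, brush, scoop, phone from where it was at the start of the episode above 0.02 m).
It also fails if it takes over 61 s, if anything falls off the work surface, if the arm or the gripper's body presses on something with over 40 N, if the wrist force passes 120 N, or if a joint passes its speed limit or range.

## Working session

There is one attempt and no reset: what is moved stays moved. The work goes in short steps, Python scripts to look and compute and a tool call to move; the robot and the scene stay as the last step left them, time stands still between calls to the robot, and variables do not carry over. Pictures are saved under pics/ and viewed, at most 10 in all, crops included, and the job is handed in when it is done.

Besides the shell and the picture viewer there is one more tool, called by a JSON object that holds its "fn" and its "kwargs", one argument or row to a line. arm_command: Moves the arm, as the interface text tells. Its arguments: {"type":"object","properties":{"targets":{"type":"array"},"force":{"type":"number"}},"required":["targets"]}

```bash
mkdir -p pics; ls; python3 - <<'E'
from bench import status, viewer, job
import cv2
s=status.sense(); print(s)
for n in ("top","side"):
    print(n,viewer.camera_model(n)); cv2.imwrite(f"pics/{n}0.png",viewer.snapshot(n)[:,:,::-1])
E
```

```text
pics
{'time': 0.0, 'joint_pos': array([ 6.41462524e+01,  7.51612610e+00,  8.53306164e+01, -1.52074065e-03,
        8.72608271e+01, -4.89230784e+00]), 'qd': array([ 0.03103718, -0.102419  , -0.0041196 ,  0.00950382,  0.0171551 ,
       -0.03631851]), 'joint_efforts': array([-1.92088904e-03, -5.69427001e+01, -5.00529742e+01, -5.06673114e-04,
        1.57168804e-02, -5.43649605e-06]), 'tool_pos': array([214.38071621, 559.79690613, 230.22100087]), 'tcp_rot': array([-1.79892693e+02, -7.66053675e-03,  1.59038627e+02]), 'ft_force': array([-0.46179338,  0.05394302, -0.31862973]), 'wrist_torque': array([-0.03682483, -0.00079069,  0.04125472]), 'grip_force': 0.0, 'finger_gap': 85.32480079539918}
top {'vertical_fov': 51.74228037486958, 'cx': 313.23968556973387, 'cy': 243.4456286727423, 'xyz': array([ 463.68374893,   38.2991772 , 1108.86598462]), 'attitude': array([-1.70747682e+02,  1.65438310e-01, -9.01139667e+01])}
side {'vertical_fov': 55.2996655233285, 'cx': 316.7894178659624, 'cy': 241.02281430252253, 'xyz': array([435.04734083, 619.05886176, 778.81404872]), 'attitude': array([-137.18542668,   -0.99894366, -161.70930377])}
```

View pics/top0.png

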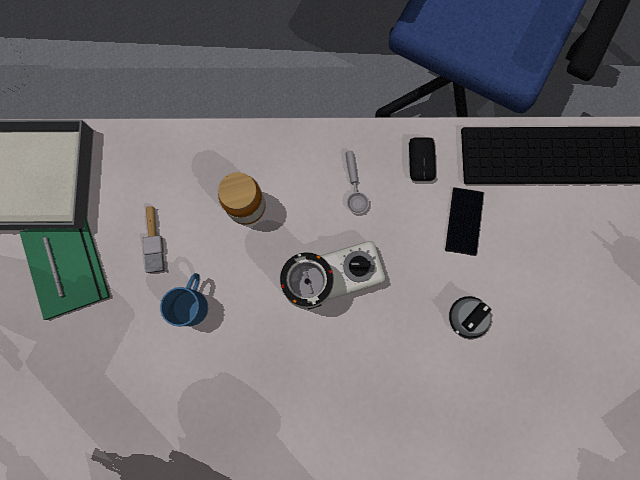

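View pics/side0.png

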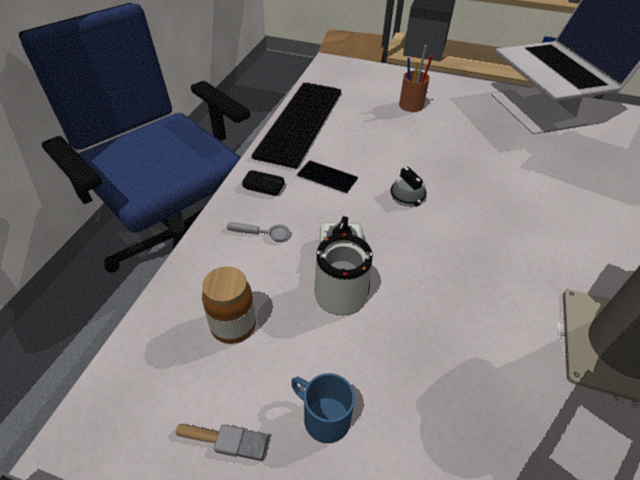

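```bash
cat > h.py <<'E'
import numpy as np, cv2
from scipy.spatial.transform import Rotation as R
from bench import status, viewer, job
def ray(m,uv):
    f=240/np.tan(np.radians(m["vertical_fov"]/2))
    d=np.array([(uv[0]-m["cx"])/f,(uv[1]-m["cy"])/f,1])
    return R.from_euler("xyz",m["attitude"],degrees=True).apply(d)
def bp(m,uv,z):
    d=ray(m,uv); p=np.asarray(m["xyz"]); return (p+d*(z-p[2])/d[2])[:2]
def proj(m,P):
    f=240/np.tan(np.radians(m["vertical_fov"]/2))
    c=R.from_euler("xyz",m["attitude"],degrees=True).inv().apply(np.atleast_2d(P)-np.asarray(m["xyz"]))
    return np.c_[m["cx"]+f*c[:,0]/c[:,2],m["cy"]+f*c[:,1]/c[:,2]]
E
python3 - <<'E'
import cv2,numpy as np
from h import *
a=cv2.imread("pics/top0.png")
g=cv2.resize(a[230:320,270:400],None,fx=6,fy=6,interpolation=cv2.INTER_CUBIC)[:540,:780]
cv2.imwrite("pics/gc.png",g)
l=cv2.resize(a[285:345,440:500],None,fx=8,fy=8,interpolation=cv2.INTER_CUBIC)
cv2.imwrite("pics/lc.png",l)
E
```

```text
(no output)
```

View pics/gc.png

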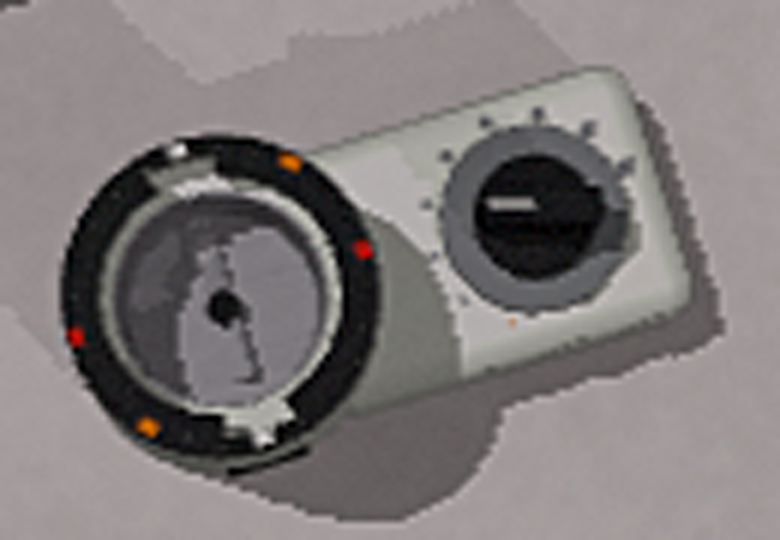

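View pics/lc.png

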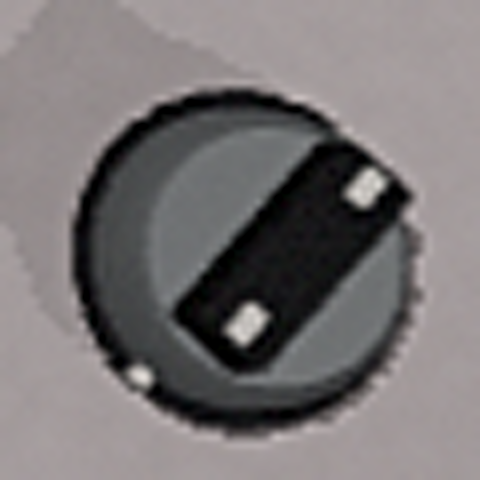

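The top picture shows the tower at about (307,279) with white marks at (299,254) and (313,303), orange at (318,257) and (294,301). The dial is at about (360,266) with its pointer to the left. The lid is at about (478,316), its bar pointers at (485,308) and (470,325).

```bash
python3 - <<'E'
from h import *
m=viewer.camera_model("top")
c=lambda x,y,k,o:((x+.5)/k-.5+o[0],(y+.5)/k-.5+o[1])
g=lambda x,y,z:bp(m,c(x,y,6,(270,230)),z)
l=lambda x,y,z:bp(m,c(x,y,8,(440,285)),z)
# marks: order angles in grinder frame: white+x 0, orange -45, red -90, white -x 180, orange 135, red 90
pts=np.array([g(178,150,130),g(290,162,130),g(364,250,130),g(262,440,130),g(149,427,130),g(77,337,130)])
ang=np.radians([0,-45,-90,180,135,90])
print(pts)
for idx in ([1,2,4,5],range(6)):
    idx=list(idx); A=50*np.c_[np.cos(ang),np.sin(ang)][idx]; P=pts[idx]
    cen=P.mean(0); a=A-A.mean(0);b=P-cen
    th=np.arctan2((a[:,0]*b[:,1]-a[:,1]*b[:,0]).sum(),(a*b).sum())
    Rz=np.array([[np.cos(th),-np.sin(th)],[np.sin(th),np.cos(th)]])
    t=cen-Rz@A.mean(0); print("grinder",t,np.degrees(th),np.linalg.norm(P-t-A@Rz.T,axis=1))
d=t+Rz@[0,-115]; print("dial",d)
p,q=g(487,204,99),g(537,204,99); print("pointer ang",np.degrees(np.arctan2(*(p-q)[::-1])),p,q)
o=g(513,322,55)-d; print("orange dot",np.degrees(np.arctan2(o[1],o[0])),np.linalg.norm(o))
p,q=l(366,187,72),l(246,325,72); print("lid",(p+q)/2,np.degrees(np.arctan2(*(p-q)[::-1])),np.linalg.norm(p-q))
r=l(140,376,18); v=r-(p+q)/2; print(np.linalg.norm(v),np.degrees(np.arctan2(v[1],v[0])))
print(viewer.camera_model("wrist"))
E
```

```text
[[600.68405755  68.78861657]
 [596.56640118  31.52914236]
 [567.12876502   7.14335421]
 [504.71598963  41.02372006]
 [509.02952469  78.06281887]
 [538.56748268 101.9092342 ]]
grinder [552.82304339  54.66113741] 16.888858658171774 [0.55761359 0.39310546 0.34614628 0.65386806]
grinder [552.78203679  54.74281438] 16.6364438223448 [0.26913773 0.58014589 0.30921618 0.6166537  0.4977208  0.74737952]
dial [585.70629123 -55.44336202]
pointer ang 89.86594811326259 [586.11363732 -36.05282776] [586.07361256 -53.15997481]
orange dot 168.32861250382558 37.19316750996838
lid [ 478.39441991 -299.59606366] -43.083789494114114 48.30043608557569
42.85025021586954 137.0657272822935
{'vertical_fov': 62.13846336042709, 'cx': 321.8021775733976, 'cy': 240.73797635712512, 'xyz': array([139.85811772, 589.180695  , 373.72665773]), 'attitude': array([1.61951510e+02, 1.12208972e-01, 6.89696967e+01])}
```

{"fn": "arm_command", "kwargs": {
  "targets": [
    [[0.0186,-0.0308,0,0,0,-0.0602,1],[0.0186,-0.0308,0,0,0,-0.0602,1],[0.0186,-0.0308,0,0,0,-0.0602,1],[0.0186,-0.0308,0,0,0,-0.0602,1],[0.0186,-0.0308,0,0,0,-0.0602,1],[0.0186,-0.0308,0,0,0,-0.0602,1],[0.0186,-0.0308,0,0,0,-0.0602,1],[0.0186,-0.0308,0,0,0,-0.0602,1],[0.0186,-0.0308,0,0,0,-0.0602,1],[0.0186,-0.0308,0,0,0,-0.0602,1]]
  ],
  "force": 40
}}

```text
time: 1.35
tool_pos: [400.8, 251.2, 230.9]
tcp_rot: [-180.0, -0.0, 124.4]
ft_force: [0.1, 0.4, 0.3]
finger_gap: 85.1
grip_force: 0.0
```

{"fn": "arm_command", "kwargs": {
  "targets": [
    [[0.0186,-0.0308,0,0,0,-0.0602,0],[0.0186,-0.0308,0,0,0,-0.0602,0],[0.0186,-0.0308,0,0,0,-0.0602,0],[0.0186,-0.0308,0,0,0,-0.0602,0],[0.0186,-0.0308,0,0,0,-0.0602,0],[0.0186,-0.0308,0,0,0,-0.0602,0],[0.0186,-0.0308,0,0,0,-0.0602,0],[0.0186,-0.0308,0,0,0,-0.0602,0],[0.0186,-0.0308,0,0,0,-0.0602,0],[0.0186,-0.0308,0,0,0,-0.0602,0]]
  ]
}}

```text
time: 2.6
tool_pos: [586.8, -56.7, 230.7]
tcp_rot: [-179.9, -0.0, 89.9]
ft_force: [0.3, 0.9, -0.0]
finger_gap: 42.9
grip_force: 0.0
```

{"fn": "arm_command", "kwargs": {
  "targets": [
    [[0,0,0,0,0,0,0],[0,0,0,0,0,0,0]]
  ]
}}

```text
time: 2.85
tool_pos: [586.1, -55.4, 230.7]
tcp_rot: [-179.9, -0.0, 90.1]
ft_force: [-0.6, -0.3, 0.5]
finger_gap: 42.8
grip_force: 0.0
```

```bash
python3 - <<'E'
from h import *
s=status.sense(); print(s["time"],s["tool_pos"],s["tcp_rot"],s["finger_gap"],s["ft_force"])
m=viewer.camera_model("wrist"); a=viewer.snapshot("wrist")[:,:,::-1].copy(); cv2.imwrite("pics/w1raw.png",a)
t=np.array([552.8,54.7]);th=np.radians(16.7)
for r,z,an,col in [(50,130,[0,-45,-90,180,135,90],(0,255,0)),(37,55,[151.6],(255,0,255))]:
    for k in an:
        o=t if z==130 else t+115*np.array([np.sin(th),-np.cos(th)])
        P=[*(o+r*np.array([np.cos(th+np.radians(k)),np.sin(th+np.radians(k))])),z]
        u=proj(m,P)[0]; print(k,u.round(1)); cv2.drawMarker(a,tuple(u.round().astype(int).tolist()),col,cv2.MARKER_TILTED_CROSS,8,1)
o=t+115*np.array([np.sin(th),-np.cos(th)]); print(proj(m,[*o,99]))
cv2.imwrite("pics/w1.png",a)
E
```

```text
2.85 [586.13059797 -55.35981395 230.69003164] [-1.79927435e+02 -3.43978040e-02  9.00733750e+01] 42.777588109491276 [-0.60638634 -0.2736248   0.49323371]
0 [349.5  25.9]
-45 [341.4  99.6]
-90 [291.  142.6]
180 [180.6  82.3]
135 [180.    6.7]
90 [231.7 -45.8]
151.6 [278.1 204.4]
[[322.31775562 228.27263587]]
```

View pics/w1.png

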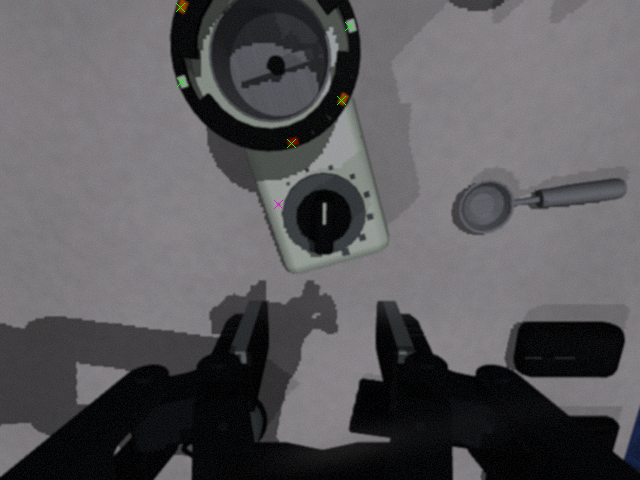

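The overlay fits the collar marks to within about 2 px. The dial's bar is at (324,214), standing along world y, as measured.

{"fn": "arm_command", "kwargs": {
  "targets": [
    [[0.0005,0,-0.031,0,0,0,0],[0,0,-0.031,0,0,0,0],[0,0,-0.031,0,0,0,0],[0,0,-0.031,0,0,0,0],[0,0,-0.03,0,0,0,0],[0,0,0,0,0,0,-1],[0,0,0,0,0,0,-1],[0,0,0,0,0,0,-1],[0,0,0,0,0,0,-1],[0,0,0,0,0,0,-1]]
  ],
  "force": 40
}}

```text
time: 4.15
tool_pos: [587.2, -54.9, 77.8]
tcp_rot: [180.0, -0.1, 90.1]
ft_force: [2.3, 5.5, -7.7]
finger_gap: 13.3
grip_force: 46.6
```

```bash
python3 -c "
from h import *
s=status.sense(); print({k:s[k] for k in ('time','tool_pos','tcp_rot','ft_force','wrist_torque','finger_gap','grip_force')})"
```

```text
{'time': 4.15, 'tool_pos': array([587.23469919, -54.90848444,  77.75693361]), 'tcp_rot': array([ 1.79980202e+02, -5.97151406e-02,  9.00744619e+01]), 'ft_force': array([ 2.26914296,  5.49761881, -7.71214304]), 'wrist_torque': array([ 0.93795959, -0.11213273,  0.03384743]), 'finger_gap': 13.283859231877175, 'grip_force': 46.62381291389465}
```

{"fn": "arm_command", "kwargs": {
  "targets": [
    [[0,0,0,0,0,0.12,-1],[0,0,0,0,0,0.12,-1],[0,0,0,0,0,0.12,-1],[0,0,0,0,0,0.12,-1],[0,0,0,0,0,0.12,-1],[0,0,0,0,0,0.12,-1],[0,0,0,0,0,0.12,-1],[0,0,0,0,0,0.12,-1],[0,0,0,0,0,0.12,-1],[0,0,0,0,0,0.12,-1]]
  ]
}}

```text
time: 5.4
tool_pos: [586.5, -55.6, 77.7]
tcp_rot: [-180.0, -0.1, 159.0]
ft_force: [-3.6, 3.5, -4.3]
finger_gap: 13.3
grip_force: 47.1
```

{"fn": "arm_command", "kwargs": {
  "targets": [
    [[0,0,0,0,0,0.03,-1],[0,0,0,0,0,0.03,-1],[0,0,0,0,0,0,-1]]
  ]
}}

```text
time: 5.78
tool_pos: [586.5, -55.7, 77.7]
tcp_rot: [-180.0, -0.1, 162.2]
ft_force: [-5.1, 2.1, -3.4]
finger_gap: 12.9
grip_force: 47.4
```

```bash
python3 -c "
from h import *
s=status.sense(); print({k:s[k] for k in ('time','tool_pos','tcp_rot','ft_force','wrist_torque','finger_gap','grip_force')})"
```

```text
{'time': 5.775, 'tool_pos': array([586.50004151, -55.67797008,  77.69497096]), 'tcp_rot': array([-1.79976419e+02, -6.85086010e-02,  1.62161556e+02]), 'ft_force': array([-5.13324838,  2.10598404, -3.39811355]), 'wrist_torque': array([ 0.29407171,  0.85590984, -0.00348461]), 'finger_gap': 12.949982430907456, 'grip_force': 47.39867985248566}
```

{"fn": "arm_command", "kwargs": {
  "targets": [
    [[0,0,0,0,0,0.04,-1],[0,0,0,0,0,0,-1]]
  ]
}}

```text
time: 6.02
tool_pos: [586.5, -55.7, 77.7]
tcp_rot: [-180.0, -0.1, 164.5]
ft_force: [-5.5, 2.4, -3.6]
finger_gap: 12.9
grip_force: 47.4
```

```bash
python3 -c "
from h import *
s=status.sense(); print(s['tcp_rot'][2],s['wrist_torque'],s['finger_gap'],s['joint_efforts'][5])"
```

```text
164.46151618064835 [0.2764888  0.86562984 0.04665687] 12.903223776745273 -0.29974590986967087
```

{"fn": "arm_command", "kwargs": {
  "targets": [
    [[0,0,0,0,0,0.04,-1],[0,0,0,0,0,0,-1]]
  ]
}}

```text
time: 6.28
tool_pos: [586.5, -55.8, 77.7]
tcp_rot: [-180.0, -0.1, 166.8]
ft_force: [-5.0, 2.2, -2.7]
finger_gap: 12.9
grip_force: 47.4
```

```bash
python3 -c "
from h import *
s=status.sense(); print(s['tcp_rot'][2],s['wrist_torque'],s['finger_gap'],s['joint_efforts'][5])"
```

```text
166.75024926165997 [0.14235475 0.91055971 0.06040167] 12.936880863756187 -0.29979427345097065
```

{"fn": "arm_command", "kwargs": {
  "targets": [
    [[0,0,0,0,0,0.04,-1],[0,0,0,0,0,0,-1]]
  ]
}}

```text
time: 6.52
tool_pos: [586.5, -55.8, 77.7]
tcp_rot: [-180.0, -0.1, 169.0]
ft_force: [-5.6, 2.1, -2.5]
finger_gap: 12.8
grip_force: 48.1
```

```bash
python3 -c "
from h import *
s=status.sense(); print(s['tcp_rot'][2],s['wrist_torque'],s['finger_gap'],s['joint_efforts'][5])"
```

```text
168.98451315083204 [ 0.29400365  0.79204257 -0.6911783 ] 12.834130979826517 -0.982523001730442
```

The torque rose to 0.69 N m, so the dial is at its stop. I release it, lift, and take one look.

{"fn": "arm_command", "kwargs": {
  "targets": [
    [[0,0,0,0,0,0,0],[0,0,0,0,0,0,0],[0,0,0.01,0,0,0,0],[0,0,0.03,0,0,0,0],[0,0,0.056,0,0,0,0],[0,0,0.056,0,0,0,0],[0,0,0,0,0,0,0],[0,0,0,0,0,0,1]]
  ]
}}

```text
time: 7.52
tool_pos: [587.4, -55.8, 230.2]
tcp_rot: [-180.0, 0.1, 169.1]
ft_force: [-0.3, 0.1, -1.7]
finger_gap: 59.6
grip_force: 0.0
```

```bash
python3 - <<'E'
from h import *
m=viewer.camera_model("wrist"); a=viewer.snapshot("wrist")[:,:,::-1].copy()
u=proj(m,[586.3,-55.4,99])[0]; x,y=u.astype(int); print(u); cv2.imwrite("pics/w2raw.png",a)
v=proj(m,[[586.3+25*np.cos(np.radians(168)),-55.4+25*np.sin(np.radians(168)),99]])[0]; print(v)
# white pixels on bar
g=a.min(2); yy,xx=np.mgrid[:480,:640]; near=(np.hypot(xx-x,yy-y)<32)
k=near&(g>110); n,lab,st,ce=cv2.connectedComponentsWithStats(k.astype(np.uint8))
for i in range(1,n):
    if st[i,4]>8:
        ys,xs=np.where(lab==i); P=np.array([bp(m,(p,q),99) for p,q in zip(xs,ys)]); w=np.linalg.svd(P-P.mean(0))[2][0]
        print(st[i],P.mean(0),np.degrees(np.arctan2(w[1],w[0])))
E
```

```text
[321.50000473 226.17884971]
[322.14344197 191.69759073]
[321 202   4  21  65] [575.95494964 -52.98951105] -11.70590959039177
[293 241  12  11  34] [598.82365632 -74.38080685] 37.55497065694643
[330 248  15   9  55] [607.48881444 -48.63430993] -72.72191366704814
[308 251  18   7  74] [606.92543313 -63.64809683] -112.88251062493633
```

{"fn": "arm_command", "kwargs": {
  "targets": [
    [[-0.0135,-0.0305,0,0,0,-0.07,1],[-0.0135,-0.0305,0,0,0,-0.07,1],[-0.0135,-0.0305,0,0,0,-0.07,1],[-0.0135,-0.0305,0,0,0,-0.07,1],[-0.0135,-0.0305,0,0,0,-0.07,1],[-0.0135,-0.0305,0,0,0,-0.07,1],[-0.0135,-0.0305,0,0,0,-0.07,1],[-0.0135,-0.0305,0,0,0,-0.07,1],[0,0,0,0,0,0,1],[0,0,0,0,0,0,1]]
  ]
}}

```text
time: 8.82
tool_pos: [478.7, -299.0, 228.0]
tcp_rot: [180.0, -0.1, 137.1]
ft_force: [0.1, 0.6, -1.2]
finger_gap: 85.5
grip_force: 0.0
```

```bash
python3 - <<'E'
from h import *
s=status.sense(); print(s["time"],s["tool_pos"],s["tcp_rot"])
m=viewer.camera_model("wrist"); a=viewer.snapshot("wrist")[:,:,::-1].copy(); cv2.imwrite("pics/w3raw.png",a)
c=np.array([478.4,-299.6]); d=np.array([np.cos(np.radians(137)),np.sin(np.radians(137))])
U=[proj(m,[*(c+k*24.15*d),72])[0] for k in (-1,1)]+[proj(m,[*(c+k*43*d),18])[0] for k in (-1,1)]; print(np.round(U,1))
b=a.copy()
for u in U: cv2.drawMarker(b,tuple(u.round().astype(int).tolist()),(0,255,0),cv2.MARKER_TILTED_CROSS,6,1)
x,y=np.mean(U[:2],axis=0).astype(int); x0,y0=max(x-75,0),max(y-75,0)
w2=cv2.imread("pics/w2raw.png"); 
cv2.imwrite("pics/w3.png",np.hstack([cv2.resize(b[y0:y0+150,x0:x0+150],(400,400)),cv2.resize(w2,None,fx=.625,fy=.625)[:300].copy() if 0 else cv2.resize(w2[:300,170:470],(400,400))])); print(x0,y0)
E
```

```text
8.825 [ 478.71767138 -298.97037273  228.00452927] [ 1.79987794e+02 -1.33409363e-01  1.37059882e+02]
[[320.9 249.5]
 [320.8 189.4]
 [321.  249.6]
 [320.9 156.5]]
245 144
```

View pics/w3.png

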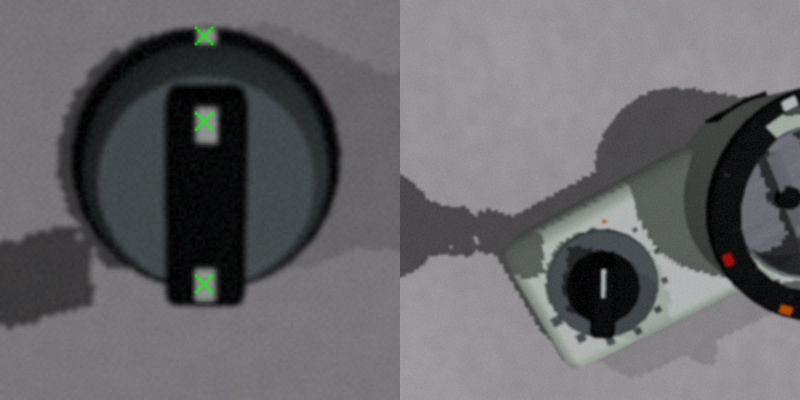

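The left crop shows the lid with its bar pointers under the overlay (205,121 and 205,285). The right crop shows the dial's pointer aimed at the orange dot, 168.3° for both, so the dial is at its stop.

{"fn": "arm_command", "kwargs": {
  "targets": [
    [[0,-0.0006,-0.05,0,0,0,0.6],[0,0,-0.05,0,0,0,0.6],[0,0,-0.04,0,0,0,0.6],[0,0,-0.026,0,0,0,0.6],[0,0,-0.012,0,0,0,0.6],[0,0,0,0,0,0,0.6],[0,0,0,0,0,0,0.6]]
  ],
  "force": 60
}}

```text
time: 9.75
tool_pos: [480.2, -300.8, 52.9]
tcp_rot: [180.0, 0.1, 137.1]
ft_force: [0.0, 0.2, -0.4]
finger_gap: 68.3
grip_force: 0.0
```

{"fn": "arm_command", "kwargs": {
  "targets": [
    [[0,0,0,0,0,0,-1],[0,0,0,0,0,0,-1],[0,0,0,0,0,0,-1],[0,0,0,0,0,0,-1],[0,0,0,0,0,0,-1],[0,0,0,0,0,0,-1]]
  ]
}}

```text
time: 10.5
tool_pos: [479.6, -300.6, 52.1]
tcp_rot: [180.0, 0.1, 137.0]
ft_force: [0.0, 1.6, 5.6]
finger_gap: 22.5
grip_force: 59.4
```

{"fn": "arm_command", "kwargs": {
  "targets": [
    [[0,0,0.01,0,0,0,-1],[0,0,0.03,0,0,0,-1],[0,0,0.05,0,0,0,-1],[0,0,0.05,0,0,0,-1],[0,0,0.02,0,0,0,-1],[0.0053,0.0254,0,0,0,0.0744,-1],[0.0053,0.0254,0,0,0,0.0744,-1],[0.0053,0.0254,0,0,0,0.0744,-1],[0.0053,0.0254,0,0,0,0.0744,-1],[0.0053,0.0254,0,0,0,0.0744,-1]]
  ]
}}

```text
time: 11.75
tool_pos: [504.9, -172.2, 209.7]
tcp_rot: [180.0, -0.1, 158.5]
ft_force: [0.2, -0.2, -1.6]
finger_gap: 22.6
grip_force: 59.1
```

{"fn": "arm_command", "kwargs": {
  "targets": [
    [[0.0053,0.0254,0,0,0,0.0744,-1],[0.0053,0.0254,0,0,0,0.0744,-1],[0.0053,0.0254,0,0,0,0.0744,-1],[0.0053,0.0254,0,0,0,0.0744,-1],[0.0053,0.0254,0,0,0,0.0744,-1],[0.0053,0.0254,0,0,0,0.0744,-1],[0.0053,0.0254,0,0,0,0.0744,-1],[0.0053,0.0254,0,0,0,0.0744,-1],[0.0053,0.0254,0,0,0,0.0744,-1],[0,0,0,0,0,0,-1]]
  ]
}}

```text
time: 13.0
tool_pos: [552.6, 56.8, 209.7]
tcp_rot: [179.9, -0.1, -163.1]
ft_force: [0.4, -1.0, -1.4]
finger_gap: 22.7
grip_force: 59.1
```

{"fn": "arm_command", "kwargs": {
  "targets": [
    [[0,0,0,0,0,0,-1],[0,0,0,0,0,0,-1]]
  ]
}}

```text
time: 13.25
tool_pos: [553.0, 54.5, 210.8]
tcp_rot: [-180.0, -0.0, -163.4]
ft_force: [0.3, 0.4, -2.0]
finger_gap: 22.5
grip_force: 59.1
```

```bash
python3 - <<'E'
from h import *
s=status.sense(); print(s["time"],s["tool_pos"],s["tcp_rot"],s["grip_force"],s["ft_force"])
m=viewer.camera_model("wrist"); a=viewer.snapshot("wrist")[:,:,::-1].copy(); cv2.imwrite("pics/w4raw.png",a)
cv2.imwrite("pics/t4raw.png",viewer.snapshot("top")[:,:,::-1])
# overlay predicted lid for lid axis = TCP, underside = TCP-52
T=s["tool_pos"]; y=np.radians(s["tcp_rot"][2]); d=np.array([np.cos(y),np.sin(y)]); z0=T[2]-52
for k,z,r in ((1,18,43),(1,72,24.15)):
    u=proj(m,[*(T[:2]+k*r*d),z0+z])[0]; print(u); cv2.drawMarker(a,tuple(u.round().astype(int).tolist()),(0,255,0),cv2.MARKER_TILTED_CROSS,6,1)
rim=[proj(m,[T[0]+46*np.cos(q),T[1]+46*np.sin(q),z0+18])[0] for q in np.linspace(0,2*np.pi,73)]
cv2.polylines(a,[np.round(rim).astype(np.int32)],True,(0,255,255),1)
for k in (0,-45,-90,180,135,90):
    q=np.radians(16.7+k); u=proj(m,[553.2+50*np.cos(q),54.7+50*np.sin(q),130])[0]; cv2.drawMarker(a,tuple(u.round().astype(int).tolist()),(255,0,255),cv2.MARKER_CROSS,6,1)
cv2.imwrite("pics/w4.png",a)
E
```

```text
13.25 [552.99019427  54.49528709 210.84361418] [-1.79996357e+02 -4.77880350e-02 -1.63367918e+02] 59.11757826805115 [ 0.30613606  0.37456806 -2.00591624]
[320.38219653 196.3248011 ]
[319.93932731 283.78220197]
```

View pics/w4.png

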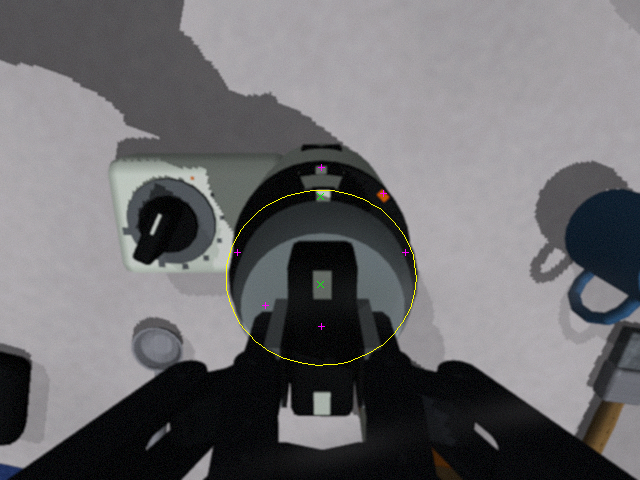

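The lid sits centred in the grip, its pointers at (322,197) and (322,284) lining up with the white mark at (321,169). The collar marks match the overlay, so I lower it.

{"fn": "arm_command", "kwargs": {
  "targets": [
    [[0.0001,-0.0001,-0.012,0,0,0,-1],[0,0,-0.012,0,0,0,-1],[0,0,-0.004,0,0,0,-1],[0,0,-0.003,0,0,0,-1],[0,0,0,0,0,0,-1],[0,0,0,0,0,0,-1]]
  ]
}}

```text
time: 14.1
tool_pos: [553.7, 55.2, 180.7]
tcp_rot: [-180.0, 0.0, -163.3]
ft_force: [0.9, -0.1, -1.3]
finger_gap: 22.8
grip_force: 59.1
```

{"fn": "arm_command", "kwargs": {
  "targets": [
    [[0,0,-0.002,0,0,0,-1],[0,0,-0.002,0,0,0,-1],[0,0,0,0,0,0,-1]]
  ]
}}

```text
time: 14.48
tool_pos: [553.2, 55.2, 176.0]
tcp_rot: [180.0, -0.0, -163.3]
ft_force: [-0.7, -0.3, -1.8]
finger_gap: 23.0
grip_force: 59.1
```

{"fn": "arm_command", "kwargs": {
  "targets": [
    [[0,-0.0005,-0.002,0,0,0,-1],[0,0,-0.002,0,0,0,-1],[0,0,-0.002,0,0,0,-1],[0,0,0,0,0,0,-1]]
  ]
}}

```text
time: 14.98
tool_pos: [553.2, 54.7, 170.0]
tcp_rot: [180.0, -0.0, -163.3]
ft_force: [1.1, -0.3, -1.1]
finger_gap: 22.6
grip_force: 59.1
```

{"fn": "arm_command", "kwargs": {
  "targets": [
    [[0,0,-0.001,0,0,0,-1],[0,0,-0.001,0,0,0,-1],[0,0,0,0,0,0,-1]]
  ]
}}

```text
time: 15.35
tool_pos: [553.4, 54.7, 168.3]
tcp_rot: [-180.0, 0.0, -163.3]
ft_force: [-0.5, -0.1, -1.5]
finger_gap: 22.8
grip_force: 59.1
```

{"fn": "arm_command", "kwargs": {
  "targets": [
    [[0,0,-0.001,0,0,0,-1],[0,0,0,0,0,0,-1]]
  ]
}}

```text
time: 15.6
tool_pos: [553.5, 54.8, 168.1]
tcp_rot: [-180.0, 0.0, -163.3]
ft_force: [-2.8, 0.9, 5.2]
finger_gap: 22.8
grip_force: 59.9
```

{"fn": "arm_command", "kwargs": {
  "targets": [
    [[0,0,-0.0005,0,0,0,-1],[0,0,0,0,0,0,-1],[0,0,0,0,0,0,-1]]
  ]
}}

```text
time: 15.98
tool_pos: [553.5, 54.9, 168.0]
tcp_rot: [-180.0, 0.0, -163.3]
ft_force: [-4.9, 1.8, 8.7]
finger_gap: 23.0
grip_force: 60.4
```

{"fn": "arm_command", "kwargs": {
  "targets": [
    [[0,0,0,0,0,-0.06,-1],[0,0,0,0,0,-0.06,-1],[0,0,0,0,0,-0.06,-1],[0,0,0,0,0,-0.06,-1],[0,0,0,0,0,-0.06,-1],[0,0,0,0,0,-0.06,-1],[0,0,0,0,0,-0.06,-1],[0,0,0,0,0,-0.06,-1],[0,0,0,0,0,-0.06,-1],[0,0,0,0,0,-0.06,-1]]
  ]
}}

```text
time: 17.23
tool_pos: [554.8, 53.9, 168.1]
tcp_rot: [-180.0, 0.2, 162.2]
ft_force: [0.9, -3.2, 3.8]
finger_gap: 22.5
grip_force: 59.8
```

{"fn": "arm_command", "kwargs": {
  "targets": [
    [[0,0,0,0,0,-0.06,-1],[0,0,0,0,0,-0.06,-1],[0,0,0,0,0,-0.06,-1],[0,0,0,0,0,0,-1],[0,0,0,0,0,0,-1]]
  ]
}}

```text
time: 17.85
tool_pos: [554.6, 54.1, 168.1]
tcp_rot: [180.0, 0.2, 152.1]
ft_force: [1.5, -3.6, 6.2]
finger_gap: 22.9
grip_force: 60.1
```

```bash
python3 - <<'E'
from h import *
s=status.sense(); print(s["time"],s["tool_pos"],s["tcp_rot"],s["grip_force"],s["ft_force"],s["wrist_torque"])
a=viewer.snapshot("wrist")[:,:,::-1]; b=viewer.snapshot("top")[:,:,::-1]
cv2.imwrite("pics/w5.png",np.hstack([cv2.resize(a[120:370,200:450],(400,400)),cv2.resize(b[230:330,260:360],(400,400))]))
E
```

```text
17.85 [554.57215792  54.07450108 168.08224814] [1.79975280e+02 1.77648836e-01 1.52099039e+02] 60.06122052669525 [ 1.46448822 -3.63969845  6.16901736] [-0.89795941 -0.05321915  0.22554339]
```

View pics/w5.png

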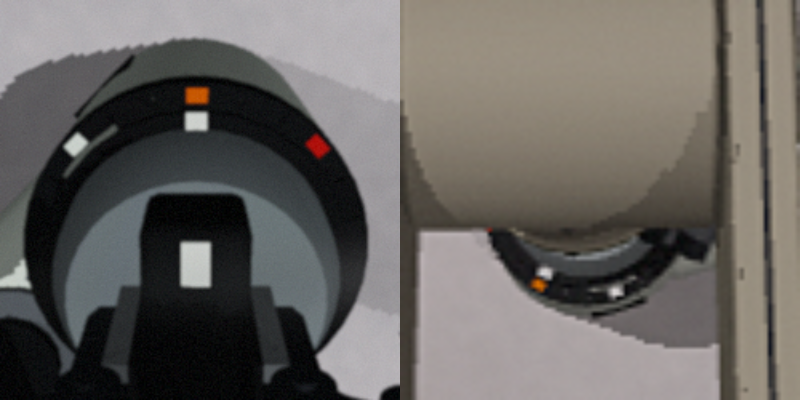

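The white pointer at crop (196,121) is at the orange mark (197,95), and the rim sits flush. I'll hold over a second and hand in.

{"fn": "arm_command", "kwargs": {
  "targets": [
    [[0,0,0,0,0,0,-1],[0,0,0,0,0,0,-1],[0,0,0,0,0,0,-1],[0,0,0,0,0,0,-1],[0,0,0,0,0,0,-1],[0,0,0,0,0,0,-1],[0,0,0,0,0,0,-1],[0,0,0,0,0,0,-1],[0,0,0,0,0,0,-1],[0,0,0,0,0,0,-1]]
  ]
}}

```text
time: 19.2
tool_pos: [554.6, 54.1, 168.1]
tcp_rot: [180.0, 0.2, 152.1]
ft_force: [1.5, -3.9, 5.9]
finger_gap: 22.6
grip_force: 60.1
```

```bash
python3 -c "
from h import *
print(status.sense()['tcp_rot'],status.sense()['wrist_torque'][2]); print(job.hand_in())"
```

```text
[1.79976651e+02 1.78030171e-01 1.52101649e+02] 0.1671359617260822
the job is handed in; nothing more can be done
None
```

I handed the job in at about 19 s of the 61 s allowed: the dial is at its anticlockwise stop, and the lid is home in the collar and held with 60 N at the orange pulse marks; the hand-in gave no verdict.

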